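# Switch the station from earth to the connected antenna

### The job

The lever of the antenna changeover box is parked in its earth slot. Without gripping it, gently push it with the fingertips through the H-shaped gate and fully home into the slot beside the outlet that has the tall antenna plug fitted, without putting it home in either slot beside a flat-capped outlet on the way. Leave the lever there, and leave the can, the tape and the screwdriver where they stand.

Things in the scene. Friction and masses are not known exactly. Their poses are not given: they have to be found in the camera images.
- switch_box: grey antenna changeover box, 190 (its x) x 150 (its y) x 80 mm high, fixed to the table; origin at the centre of its underside, z up. At the four corners of its top, at x +-68, y +-50 mm, stand the earth post (x -68, y +50, always the lever's start slot) and three outlets; each belongs to the slot nearest to it
- gate (a point): centre of the H-shaped gate in the steel plate on top of the box, 80 mm above the table: a cross channel along the box's y axis (ends at y +-15 mm) and, from each of its ends, a slot to +x and a slot to -x along the box's x axis, four slots in all
- earth_post (a point): foot of the brass earth post with a 30 mm wide wing nut, on the box's top plate, 18 mm tall
- lever_along (a joint): tilt of the lever along the slots, rad: 0 in the cross channel, +0.35 (stop) home in a +x slot, -0.35 (stop) home in a -x slot of the box. It can tilt sideways only while this is within about 0.03 of 0. Pivot 20 mm above the table under the gate's centre. Friction only: about 2 N at the knob moves it, it stays where left. Starts at -0.34 to -0.24
- lever_across (a joint): sideways tilt of the lever along the cross channel, rad: +0.25 (stop) in line with the +y slots of the box, -0.25 (stop) in line with its -y slots. A slot lets the lever in within about 0.03 rad of its line. Same friction. Starts near +0.25, the earth post's side
- knob (a point): centre of the lever's black knob, 26 mm wide, 41 mm tall, on an 8 mm steel stick, 130 mm from the pivot: 150 mm above the table upright, about 139 to 142 in a slot. Fully home it lies about 44 mm along x and 31 mm along y from the box's centre; in the cross channel at x = 0 (play of 4 mm either way)
- plug: tall steel antenna plug screwed on the wanted outlet: collar 22 mm wide, then a 14 mm stem, 34 mm tall in all; origin at its foot on the box's top plate (80 mm above the table). It is on any of the three outlets other than the earth post
- cap_a: flat steel blanking cap, 26 mm wide, 8 mm tall, on an unused outlet; origin at its foot on the box's top
- cap_b: second flat steel blanking cap, the same, on the other unused outlet
- can: drinks can, 53 mm wide, 130 mm tall, standing loose on the table at the box's +y side; origin under its centre
- tape: roll of black tape, 90 mm wide, 19 mm tall, lying loose beyond the box's +x side; origin under its centre
- screwdriver: screwdriver 180 mm long, lying loose on the table at the box's -y side; origin under it at mid length
Things that resemble listed ones, but are neither listed nor needed, are in the scene too. There is more than one size of the switch_box; the job needs the largest.

How it is judged:
On the way:
1. the lever is brought out of the earth slot to the cross channel (value of joint lever_along above -0.06 rad).
At the end, for the whole second after the job is handed in: The lever rests in the slot beside the plug, tilted at least 0.29 of its 0.35 rad into it (within about 8 mm of home at the knob; knob centre within 45 mm of the plug seen from above), and the can, tape and screwdriver are within 30 mm of where they stood (horizontal distance between knob and plug below 0.045 m and (value of joint lever_along above 0.29 rad or value of joint lever_along below -0.29 rad) and velocity of joint lever_along between -0.05 and 0.05 rad/s and distance of each of can, tape, screwdriver from where it was at the start of the episode below 0.03 m); the robot touches nothing.
It fails at once if the lever goes home in the slot of a capped outlet ((value of joint lever_along above 0.24 rad or value of joint lever_along below -0.24 rad) and (horizontal distance between knob and cap_a below 0.05 m or horizontal distance between knob and cap_b below 0.05 m)).
It fails at once if the drinks can is lifted, carried or pushed away (30 mm) (distance of can from where it was at the start of the episode above 0.03 m).
It fails at once if the roll of tape is lifted, carried or pushed away (30 mm) (distance of tape from where it was at the start of the episode above 0.03 m).
It fails at once if the screwdriver is lifted, carried or pushed away (30 mm) (distance of screwdriver from where it was at the start of the episode above 0.03 m).
It fails at once if the lever is squeezed or forced (more than 35 N) (contact force between the fingers and lever_along above 35 N).
It also fails if it takes over 69 s, if anything falls off the work surface, if the arm or the gripper's body presses on something with over 40 N, if the wrist force passes 120 N, or if a joint passes its speed limit or range.

### The arm

A 7-joint arm with a two-finger parallel gripper is mounted at the origin on the work surface. World frame = base frame: x ahead of the robot, y to its left, z up, the work surface at z = 0. Lengths are in m, angles in rad, forces in N, time in s.
With the tool pointing down it reaches from about 0.4 to 0.875 m from the base axis. Payload 19.3 kg.
Tool frame: the origin (TCP) lies at the very end of the fingers, on their centre line; the grasp point (between the pads) lies 19 mm behind it; z points along the fingers, y is the line along which they close (so a half turn about z gives the same grasp; the last joint's range is limited). The gripper opens to 85 mm and grips with 20 to 120 N. Pads are 22 mm wide; open, the fingers measure 114 mm over their backs; the gripper's body (76 mm by 85 mm) begins 54 mm behind the grasp point. The pads swing forward as they close: fully open they stand 13 mm farther back than shut.
Start: joints at [-1.194, 0.521, -0.036, 1.599, 0.021, 1.021, -0.113], TCP at [0.27, 0.564, 0.231] pointing down, gripper open.
Joint ranges: [-2.91, 2.91], [-0.3, 2.13], [-1.5, 1.42], [0.17, 2.43], [-1.26, 4.41], [0.16, 1.93], [-2.52, 2.52]. Speed limits (rad/s): [1.89, 1.89, 2.39, 2.39, 3.01, 3.01, 3.01].

### API

Orientations are given as [roll, pitch, yaw] about the fixed x, y, z axes, in that order (R = Rz(yaw) Ry(pitch) Rx(roll)).
In Python, from workcell import bot gives the robot as it stands.
- The arm moves only by the tool carry_out, never from a script. Its argument "rows" is a list that holds one entry, the list of rows, each a list of 4 numbers: the shift along the tool's x, y, z in m, then the turn about the tool's z in degrees. In form: [[[x, y, z, twist], ...]]. A call has 1 to 12 rows; each row is the pose to reach, as a shift and turn from the pose commanded when the call began, along the tool's axes at that moment; what a row does not reach only later rows make up. A row lasts 1/12 s, in which the tool goes at most 41.7 mm and 7.16 degrees, less where a joint would pass 70% of its speed; a pose out of reach is approached as far as the arm can. A call with a gripper value outside its range is refused whole. "grip" is the finger opening in m, from 0 to 0.0854, set as the call begins (left out, the last holds). The fingers move at their own pace and stop on an object; "grip_force" is the grip in N (left out, the last holds). Time passes only in rows, so rows that repeat a pose let the fingers close. It gives the time, the measured TCP pose, the force, the opening and the grip force at its end, in the units of the state.
- bot.observe(): the state, without advancing time (a new reading comes with each control period).
- bot.grab_frame(name): name is "scene" or "top" or "wrist"; returns a dict with "pixels" (384x512x3 uint8, red, green, blue), "K" (3x3 intrinsics, pixels), "k1" (the pictures are not rectified: a ray, as slopes to the right and down, at radius r is drawn at 1 + k1 r^2 times it, then the intrinsics apply), "pose" (4x4, takes a point from camera to world coordinates). Camera axes: x right, y down, z forward; pixel columns grow to the right and rows downward; lengths in m; the calibration is good to about 2 mm. A picture is of the moment at which its call begins. There is no depth.
- bot.job_done(): hands the job in; it is judged then, once.
Trained networks look in a picture, given as the dict that the camera call returned (one of the last four; its "shot" number tells which), for a name from the list of things; names that differ only in an ending like _2 or _b are one class to them, and where a whole thing is asked for, a point or a joint stands for the part that bears it (a point fixed in the world has none). Each returns a list of dicts, best first, with "conf" (0 to 1); they miss things now and then, are a little off and sometimes report something else, mostly with a low value. They report only what shows in the picture. A call takes as long as a camera call. They do not tell look-alikes from the thing itself.
- bot.look_for(picture, label): "position" ([column, row] in pixels, amid what is visible of it).
- bot.regions_of(picture, label): "region" (384x512 bool, what is visible of it) and "position" ([column, row] in pixels, amid what is visible of it).
- bot.spot_point(picture, label): "position" ([column, row] in pixels: a listed point, or the origin of a listed thing).
The state is a dict: "clock": time; "qpos": joint angles; "qd": joint speeds; "joint_efforts": joint torques, N m; "position": TCP position; "tool_rot": TCP orientation; "force": force on the tool from outside, world axes, zero at the start; "moment": the same for the moment, N m; "grip_width": finger opening in m; "finger_force": force on a finger pad.
Only numpy, scipy, OpenCV 4.12 (cv2) and the standard library are available. Lean on these libraries where they do the work, as an engineer would, in place of code of your own. Each camera call takes 0.05 s, during which the arm holds its last target. There are 200 camera calls.

## Working session

There is one attempt and no reset: what is moved stays moved. The work goes in short steps, Python scripts to look and compute and a tool call to move; the robot and the scene stay as the last step left them, time stands still between calls to the robot, and variables do not carry over. Pictures are saved under pics/ and viewed, at most 10 in all, crops included, and the job is handed in when it is done.

Besides the shell and the picture viewer there is one more tool, called as a command line: name --argument value ..., lists and objects as JSON in quotes. carry_out: Moves the arm, as the interface text tells. Its arguments: {"type":"object","properties":{"rows":{"type":"array","items":{"type":"array","items":{"type":"array","items":{"type":"number"}}}},"grip":{"type":"number"},"grip_force":{"type":"number"}},"required":["rows"]}

```bash
mkdir -p pics
cat > h.py <<'E'
import numpy as np, cv2
from workcell import bot
def ray(f,uv):
    K=f["K"];a=np.array([(uv[0]-K[0][2])/K[0][0],(uv[1]-K[1][2])/K[1][1]]);s=a.copy()
    for _ in range(20): s=a/(1+f["k1"]*(s@s))
    P=np.array(f["pose"]);return P[:3,3],P[:3,:3]@np.r_[s,1]
def onz(f,uv,z):
    o,d=ray(f,uv);return o+d*(z-o[2])/d[2]
def proj(f,p):
    P=np.array(f["pose"]);c=P[:3,:3].T@(np.array(p)-P[:3,3]);s=c[:2]/c[2];s=s*(1+f["k1"]*(s@s));K=f["K"]
    return np.array([s[0]*K[0][0]+K[0][2],s[1]*K[1][1]+K[1][2]])
def tri(a,b):
    A=np.zeros((3,3));v=np.zeros(3)
    for o,d in (a,b):
        d=d/np.linalg.norm(d);M=np.eye(3)-np.outer(d,d);A+=M;v+=M@o
    return np.linalg.solve(A,v)
def save(f,n,box=None,s=1):
    im=f["pixels"][:,:,::-1]
    if box: im=im[box[1]:box[3],box[0]:box[2]]
    cv2.imwrite("pics/"+n+".png",cv2.resize(im,None,fx=s,fy=s,interpolation=cv2.INTER_CUBIC))
E
python3 - <<'E'
from h import *
Z=dict(gate=.08,earth_post=.08,knob=.141,plug=.08,cap_a=.08,can=0,tape=0,screwdriver=0,switch_box=0)
ims=[]
for n in ("top","scene"):
    f=bot.grab_frame(n);ims.append(f["pixels"][:,:,::-1])
    print(n,np.round(f["pose"],3).tolist())
    for l,z in Z.items():
        for r in bot.spot_point(f,l)[:4]: print(l,np.round(r["position"]),round(r["conf"],2),np.round(onz(f,r["position"],z),3)[:2])
cv2.imwrite("pics/a.png",cv2.resize(np.vstack(ims),None,fx=.78,fy=.78))
cv2.imwrite("pics/top.png",cv2.resize(ims[0],None,fx=1.5,fy=1.5)); print(bot.observe())
E
```

```text
top [[-0.045, -0.976, 0.213, 0.357], [-0.999, 0.045, -0.007, -0.062], [-0.003, -0.213, -0.977, 1.42], [0.0, 0.0, 0.0, 1.0]]
gate [277. 223.] 0.93 [ 0.534 -0.137]
gate [380. 236.] 0.73 [ 0.479 -0.448]
gate [214. 171.] 0.7 [0.707 0.053]
gate [262. 242.] 0.53 [ 0.476 -0.088]
earth_post [368. 251.] 0.97 [ 0.435 -0.408]
earth_post [195. 180.] 0.91 [0.68  0.111]
earth_post [262. 241.] 0.69 [ 0.48  -0.089]
knob [268. 233.] 0.66 [ 0.498 -0.104]
knob [382. 231.] 0.54 [ 0.488 -0.44 ]
knob [213. 172.] 0.52 [0.689 0.049]
plug [301. 202.] 0.57 [ 0.595 -0.213]
cap_a [267. 197.] 0.62 [ 0.616 -0.109]
cap_a [274. 172.] 0.34 [ 0.695 -0.135]
can [230. 227.] 0.65 [0.538 0.011]
tape [275. 169.] 0.83 [ 0.725 -0.144]
screwdriver [331. 232.] 0.72 [ 0.507 -0.313]
screwdriver [267. 200.] 0.46 [ 0.622 -0.113]
switch_box [210. 180.] 0.89 [0.698 0.072]
switch_box [375. 234.] 0.66 [ 0.494 -0.455]
switch_box [282. 223.] 0.58 [ 0.543 -0.156]
scene [[0.692, 0.406, -0.597, 1.346], [0.721, -0.367, 0.587, -0.782], [0.019, -0.837, -0.547, 0.749], [0.0, 0.0, 0.0, 1.0]]
gate [107. 243.] 0.9 [ 0.53  -0.467]
gate [317. 202.
[... 826 characters left out ...]
.137]
{'clock': 1.0, 'qpos': array([-1.19424029,  0.52138394, -0.03626168,  1.59952824,  0.02119717,
        1.02109103, -0.11275264]), 'qd': array([ 0.00043787, -0.00031088,  0.00035379, -0.00059384, -0.00145804,
        0.00073975, -0.0009517 ]), 'joint_efforts': array([-8.15455060e-04, -9.26870298e+01,  1.97848499e+00, -3.70263720e+01,
        1.81249977e-02,  1.97707879e-03,  1.97255588e-05]), 'position': array([0.27006088, 0.5636212 , 0.23129109]), 'tool_rot': array([-3.14156789e+00,  1.83398387e-05,  2.69480685e+00]), 'force': array([ 0.25613974,  0.68830216, -1.22116665]), 'moment': array([ 0.01651339,  0.00261201, -0.03207481]), 'finger_force': 0.0, 'grip_width': 0.08511813758711802}
```

View pics/a.png

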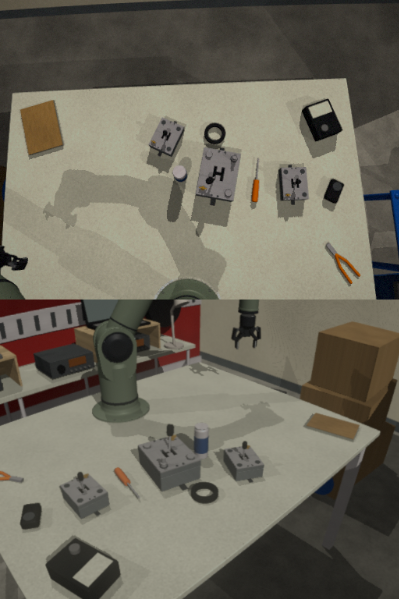

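Run:
```python
from h import *
c=[]
for n,b in (("top",(235,160,325,270)),("scene",(165,135,275,270))):
    f=bot.grab_frame(n); im=f["pixels"][b[1]:b[3],b[0]:b[2],::-1]
    c.append(cv2.resize(im,(int(560*im.shape[1]/im.shape[0]),560),interpolation=cv2.INTER_CUBIC))
    # fit box pose: yaw from earth post to candidates
    g=onz(f,bot.spot_point(f,"gate")[0]["position"],.08);print(n,g)
    for r in bot.regions_of(f,"switch_box"): print(r["position"],r["conf"],r["region"].sum())
cv2.imwrite("pics/b.png",np.hstack(c)[:,:800])
```

```text
top [ 0.4831454  -0.44648121  0.08      ]
[377.8, 233.6] 0.87 1579
[211.5, 173.2] 0.8 1397
[281.3, 222.6] 0.67 2986
scene [ 0.51466336 -0.47099233  0.08      ]
[218.9, 209.6] 0.93 3986
[111.0, 252.9] 0.87 2278
[311.1, 208.4] 0.82 1886
```

View pics/b.png

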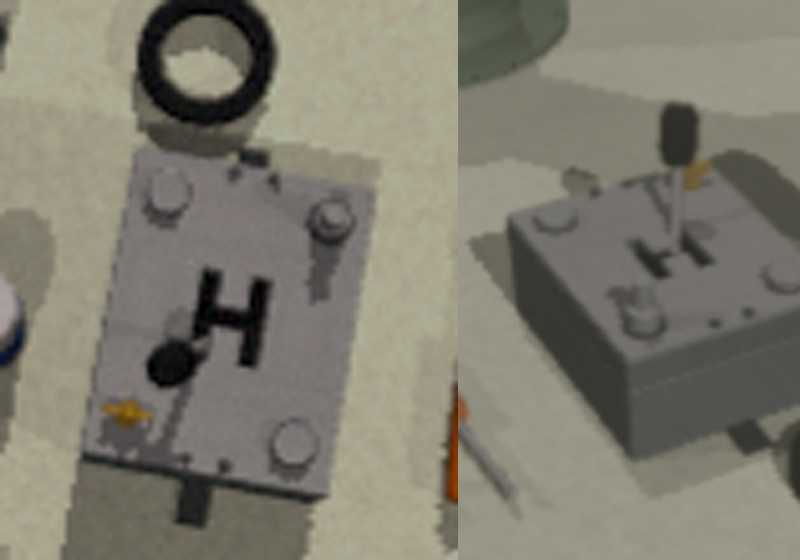

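The largest box is the middle one. The candidates in the top view are (280,222) with a region of 2986 px, (377,234) with 1579 px and (211,173) with 1397 px. The enlarged crop shows the can, tape and screwdriver around the middle one. Its plug (300,202) is at the +x,-y corner, diagonal from the brass earth post (262,241). Box centre ≈ (0.539,-0.149), yaw ≈ -10.6°.

carry_out --rows '[[[-0.465,-0.518,0,-15],[-0.465,-0.518,0,-15],[-0.465,-0.518,0,-15],[-0.465,-0.518,0,-15],[-0.465,-0.518,0,-15],[-0.465,-0.518,0,-15],[-0.465,-0.518,0,-15],[-0.465,-0.518,0,-15],[-0.465,-0.518,0,-15],[-0.465,-0.518,0,-15],[-0.465,-0.518,0,-15],[-0.465,-0.518,0,-15]]]' --grip 0

```text
clock: 2.3
position: [0.4107, 0.0818, 0.2316]
tool_rot: [3.141, 0.001, 2.957]
force: [1.6, 1.5, 0.7]
grip_width: 0.0002
finger_force: 0.0
```

carry_out --rows '[[[-0.088,-0.173,0,0],[-0.088,-0.173,0,0],[-0.088,-0.173,0,0],[-0.088,-0.173,0,0],[-0.088,-0.173,0,0],[-0.088,-0.173,0,0],[-0.088,-0.173,0,0],[-0.088,-0.173,0,0]]]'

```text
clock: 2.97
position: [0.465, -0.1019, 0.2312]
tool_rot: [3.141, -0.0, 2.957]
force: [-0.5, -0.2, 0.2]
grip_width: -0.0002
finger_force: 0.0
```

```bash
cat > look.py <<'E'
from h import *
import sys
def look(show=True):
    fs={}
    for n in ("top","scene","wrist"):
        f=bot.grab_frame(n);fs[n]=f
        for l,z in (("gate",.08),("earth_post",.08),("plug",.08),("cap_a",.08),("knob",.143)):
            rs=bot.spot_point(f,l)
            print(n,l,[(np.round(r["position"]).tolist(),round(r["conf"],2),np.round(onz(f,r["position"],z)[:2],3).tolist()) for r in rs if abs(onz(f,r["position"],z)[0]-.54)<.13 and abs(onz(f,r["position"],z)[1]+.15)<.13])
    s=bot.observe();print(s["clock"],s["position"],s["tool_rot"],s["force"])
    return fs
E
python3 - <<'E'
from look import *
fs=look()
w=fs["wrist"]["pixels"][:,:,::-1];cv2.imwrite("pics/c.png",w)
E
```

```text
top gate []
top earth_post []
top plug []
top cap_a [([267.0, 200.0], 0.57, [0.607, -0.111])]
top knob []
scene gate [([220.0, 194.0], 0.57, [0.544, -0.135])]
scene earth_post [([218.0, 179.0], 0.77, [0.482, -0.091])]
scene plug []
scene cap_a [([220.0, 177.0], 0.63, [0.478, -0.081]), ([186.0, 187.0], 0.5, [0.458, -0.184]), ([246.0, 202.0], 0.39, [0.622, -0.111])]
scene knob [([218.0, 170.0], 0.69, [0.53, -0.128])]
wrist gate [([233.0, 246.0], 0.85, [0.539, -0.142])]
wrist earth_post [([276.0, 191.0], 0.69, [0.48, -0.08])]
wrist plug [([238.0, 219.0], 0.16, [0.506, -0.13])]
wrist cap_a [([187.0, 189.0], 0.6, [0.46, -0.179])]
wrist knob [([258.0, 236.0], 0.46, [0.503, -0.106])]
3.8667 [ 0.46517145 -0.10251067  0.23131579] [-3.14156615e+00  1.61135714e-05  2.95650584e+00] [-0.01410272 -0.35703346 -0.68546096]
```

View pics/c.png

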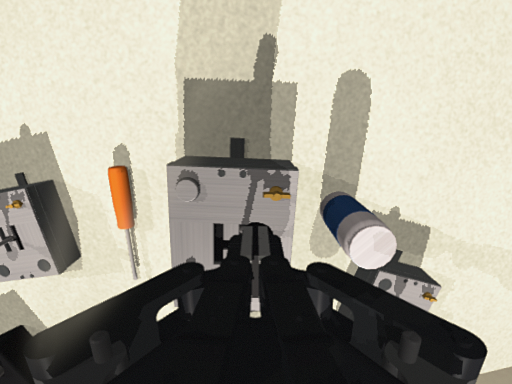

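The wrist view shows the box squarely aligned with the tool. The top face's -x edge runs from about (169,166) to (298,167), the earth post is at (276,192) and the cap at (187,189). The knob is behind the fingers near (258,236).

Run:
```python
from look import *
f=bot.grab_frame("wrist")
a=onz(f,(169,166.5),.08);b=onz(f,(297.5,166.5),.08);print(a,b,np.linalg.norm(a-b))
d=(b-a)/np.linalg.norm(b-a);yaw=np.arctan2(-d[0],d[1]);print("yaw",yaw,"centre",(a+b)/2+.095*np.array([np.cos(yaw),np.sin(yaw),0]))
print([ (onz(f,p,.088)) for p in ((187,189),)], onz(f,(276,192),.09))
t=bot.grab_frame("top")
# fit from top points (first picture, unoccluded): earth .08, plug, caps
P=np.array([onz(t,p,z)[:2] for p,z in (((262,241),.08),((301,202),.08),((267.5,198.3),.086),((292.8,247.4),.086))])
Q=np.array([[-68,50],[68,-50],[68,50],[-68,-50]])/1000
M,_=cv2.estimateAffinePartial2D(Q,P);print(M,np.arctan2(M[1,0],M[0,0]));print(P)
```

```text
[ 0.43081074 -0.19256534  0.08      ] [ 0.45725038 -0.0519296   0.08      ] 0.1430994954898625
yaw -0.1858317217484361 centre [ 0.53739494 -0.13980005  0.08      ]
[array([ 0.45804362, -0.17669922,  0.088     ])] [ 0.4789844  -0.08052025  0.09      ]
[[ 0.98092574  0.20693349  0.53580713]
 [-0.20693349  0.98092574 -0.14809117]] -0.20790892214808507
[[ 0.48081463 -0.08787588]
 [ 0.59521201 -0.21401513]
 [ 0.61044536 -0.11108045]
 [ 0.45675654 -0.1793932 ]]
```

carry_out --rows '[[[0,0,0.04,0],[0,0,0.08,0],[0,0,0.105,0],[0,0,0.105,0],[-0.005,0.001,0.105,0],[-0.01,0.001,0.105,0],[-0.015,0.001,0.105,0],[-0.02,0.001,0.105,0],[-0.025,0.001,0.105,0],[-0.03,0.001,0.105,0],[-0.035,0.001,0.105,0],[-0.035,0.001,0.105,0]]]'

```text
clock: 4.97
position: [0.5008, -0.1082, 0.1265]
tool_rot: [-3.142, 0.001, 2.957]
force: [-1.5, 1.3, 1.3]
grip_width: 0.0002
finger_force: 0.6
```

Run:
```python
from look import *
fs=look()
c=[]
for n,b in (("top",(240,180,320,260)),("scene",(165,130,265,230))):
    im=fs[n]["pixels"][b[1]:b[3],b[0]:b[2],::-1];c.append(cv2.resize(im,(400,400),interpolation=cv2.INTER_CUBIC))
cv2.imwrite("pics/d.png",np.hstack(c))
```

```text
top gate []
top earth_post []
top plug []
top cap_a []
top knob []
scene gate [([218.0, 193.0], 0.82, [0.535, -0.137])]
scene earth_post [([217.0, 177.0], 0.9, [0.47, -0.085])]
scene plug []
scene cap_a [([188.0, 186.0], 0.64, [0.456, -0.177])]
scene knob [([184.0, 185.0], 0.73, [0.529, -0.239]), ([219.0, 172.0], 0.53, [0.537, -0.131])]
wrist gate [([216.0, 265.0], 0.66, [0.537, -0.145])]
wrist earth_post [([286.0, 185.0], 0.86, [0.483, -0.081])]
wrist plug []
wrist cap_a [([148.0, 180.0], 0.58, [0.46, -0.179]), ([260.0, 295.0], 0.5, [0.571, -0.116])]
wrist knob [([261.0, 295.0], 0.64, [0.525, -0.108]), ([218.0, 265.0], 0.56, [0.502, -0.127])]
5.8667 [ 0.49975867 -0.10791893  0.12630771] [-3.14158751e+00 -4.19363006e-06  2.95657699e+00] [ 0.22643101 -0.9175468  -0.09966882]
```

View pics/d.png

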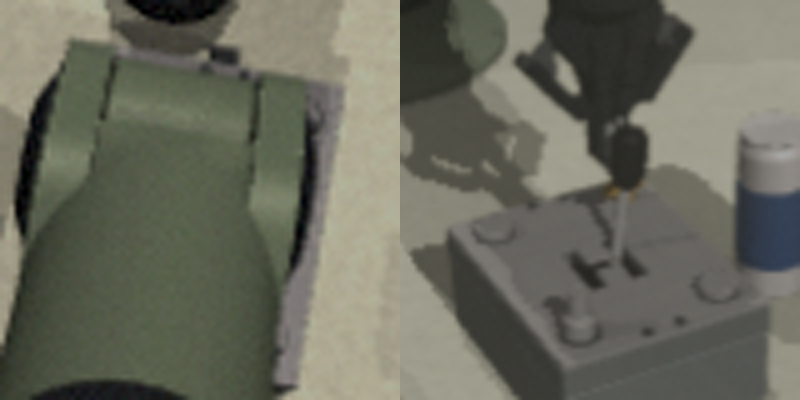

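In the scene crop the finger is touching the knob at about (222,169), with its stick at the end of the +y slot's middle. The top view is blocked by the arm, so I'll fit the tilt from the scene and wrist pictures.

```bash
cat > tilt.py <<'E'
from h import *
C=np.array([.537,-.145]);yaw=-.196
ex=np.array([np.cos(yaw),np.sin(yaw)]);ey=np.array([-ex[1],ex[0]])
def kn(a,b,L=.13):
    v=np.array([np.sin(a)*np.cos(b),np.sin(b)*np.cos(a),np.cos(a)*np.cos(b)]);v=v/np.linalg.norm(v)*L
    return np.r_[C+v[0]*ex+v[1]*ey,.02+v[2]]
from scipy.optimize import minimize_scalar
def meas(fs=("scene","wrist")):
    for n in fs:
        f=bot.grab_frame(n)
        for m in (bot.regions_of,bot.spot_point):
            for r in m(f,"knob")[:4]:
                uv=np.array(r["position"])
                out=[]
                for b in (.25,0,-.25):
                    s=minimize_scalar(lambda a:np.linalg.norm(proj(f,kn(a,b))-uv),bounds=(-.4,.4),method="bounded");out.append((b,round(s.x,3),round(s.fun,1)))
                for a in (0,):
                    s=minimize_scalar(lambda b:np.linalg.norm(proj(f,kn(a,b))-uv),bounds=(-.3,.3),method="bounded");out.append(("across@0",round(s.x,3),round(s.fun,1)))
                if min(o[2] for o in out)<15: print(n,m.__name__,np.round(uv),round(r["conf"],2),out)
    s=bot.observe();d=s["position"][:2]-C;print("clock",round(s["clock"],2),"tcp box",np.round([d@ex,d@ey],4),"z",round(s["position"][2],4),np.round(s["force"],1))
E
python3 -c "
from tilt import *
meas()"
```

```text
scene call [222. 170.] 0.72 [(0.25, np.float64(-0.106), np.float64(2.5)), (0, np.float64(0.102), np.float64(6.1)), (-0.25, np.float64(0.2), np.float64(17.4)), ('across@0', np.float64(0.159), np.float64(0.2))]
scene call [223. 169.] 0.71 [(0.25, np.float64(-0.09), np.float64(1.5)), (0, np.float64(0.106), np.float64(7.2)), (-0.25, np.float64(0.203), np.float64(18.4)), ('across@0', np.float64(0.181), np.float64(0.6))]
wrist call [254. 309.] 0.45 [(0.25, np.float64(-0.094), np.float64(4.3)), (0, np.float64(-0.101), np.float64(55.4)), (-0.25, np.float64(0.01), np.float64(110.2)), ('across@0', np.float64(0.245), np.float64(18.5))]
wrist call [257. 295.] 0.46 [(0.25, np.float64(-0.161), np.float64(0.3)), (0, np.float64(-0.167), np.float64(59.5)), (-0.25, np.float64(-0.124), np.float64(115.3)), ('across@0', np.float64(0.276), np.float64(31.5))]
clock 6.17 tcp box [-0.0437  0.0291] z 0.1263 [-0.4  0.6  0.5]
```

carry_out --rows '[[[-0.003,0,0,0],[-0.006,0,0,0],[-0.009,0,0,0],[-0.012,0,0,0],[-0.014,0,0,0],[-0.014,0,0,0]]]'

```text
clock: 6.67
position: [0.5139, -0.1106, 0.1262]
tool_rot: [-3.142, 0.0, 2.957]
force: [-2.3, 0.2, 0.9]
grip_width: 0.0001
finger_force: 0.7
```

```bash
python3 -c "
from tilt import *
meas()
f=bot.grab_frame('scene');save(f,'e',(165,130,265,230),5)"
```

```text
scene call [222. 173.] 0.62 [(0.25, np.float64(-0.029), np.float64(4.7)), (0, np.float64(0.16), np.float64(4.3)), (-0.25, np.float64(0.252), np.float64(15.6)), ('across@0', np.float64(0.155), np.float64(2.7))]
scene call [225. 171.] 0.76 [(0.25, np.float64(0.009), np.float64(1.6)), (0, np.float64(0.171), np.float64(7.6)), (-0.25, np.float64(0.262), np.float64(18.9)), ('across@0', np.float64(0.227), np.float64(1.3))]
wrist call [255. 308.] 0.58 [(0.25, np.float64(0.011), np.float64(2.6)), (0, np.float64(0.01), np.float64(57.7)), (-0.25, np.float64(0.4), np.float64(107.3)), ('across@0', np.float64(0.237), np.float64(1.6))]
wrist call [258. 296.] 0.75 [(0.25, np.float64(-0.048), np.float64(0.0)), (0, np.float64(-0.05), np.float64(61.2)), (-0.25, np.float64(0.175), np.float64(116.2)), ('across@0', np.float64(0.257), np.float64(9.3))]
clock 6.97 tcp box [-0.0298  0.0293] z 0.1263 [-0.7 -0.3 -0.1]
```

View pics/e.png

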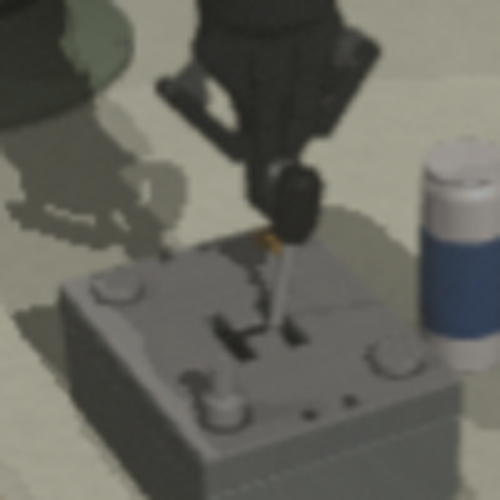

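The spot-point and finger-geometry estimates agree on a ≈ -0.045. I'll push 5 mm more, then back off and go round to the +y side.

carry_out --rows '[[[-0.002,0,0,0],[-0.004,0,0,0],[-0.005,0,0,0],[-0.005,0,0,0],[-0.005,0,0,0],[0.012,0,0,0],[0.012,0.03,0,0],[0.012,0.042,0,0],[0.012,0.042,0,0],[-0.01,0.042,0,0],[-0.029,0.042,0,0],[-0.029,0.042,0,0]]]'

```text
clock: 8.02
position: [0.5528, -0.0753, 0.1265]
tool_rot: [-3.141, 0.003, 2.957]
force: [-1.1, 0.3, -0.3]
grip_width: 0.0003
finger_force: 0.0
```

```bash
python3 -c "
from tilt import *
meas()
f=bot.grab_frame('scene');g=bot.grab_frame('wrist')
a=cv2.resize(f['pixels'][130:230,165:265,::-1],(400,400),interpolation=2)
b=cv2.resize(g['pixels'][140:384,140:384,::-1],(400,400),interpolation=2)
cv2.imwrite('pics/f.png',np.hstack([a,b]))"
```

```text
scene call [222. 174.] 0.49 [(0.25, np.float64(0.003), np.float64(5.6)), (0, np.float64(0.183), np.float64(3.6)), (-0.25, np.float64(0.272), np.float64(14.9)), ('across@0', np.float64(0.151), np.float64(3.9))]
scene call [225. 173.] 0.78 [(0.25, np.float64(0.068), np.float64(2.7)), (0, np.float64(0.214), np.float64(6.7)), (-0.25, np.float64(0.301), np.float64(18.0)), ('across@0', np.float64(0.237), np.float64(3.4))]
wrist call [177. 245.] 0.71 [(0.25, np.float64(-0.062), np.float64(0.9)), (0, np.float64(-0.032), np.float64(66.4)), (-0.25, np.float64(0.4), np.float64(115.8)), ('across@0', np.float64(0.255), np.float64(14.0))]
wrist call [177. 257.] 0.97 [(0.25, np.float64(-0.011), np.float64(0.1)), (0, np.float64(0.031), np.float64(64.7)), (-0.25, np.float64(0.4), np.float64(108.8)), ('across@0', np.float64(0.251), np.float64(2.4))]
clock 8.32 tcp box [-0.0017  0.0714] z 0.1263 [ 0.4  0.2 -0.4]
```

View pics/f.png

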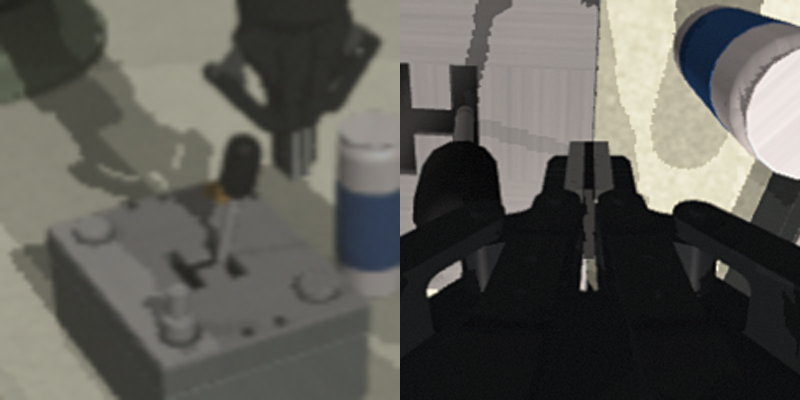

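The right half shows the knob at about (455,180), with the stick in line with the cross channel (a ≈ -0.01). The finger is clear on its +y side and there is room to the can. Next I push toward -y.

carry_out --rows '[[[0,-0.005,0,0],[0,-0.01,0,0],[0,-0.013,0,0],[0,-0.016,0,0],[0,-0.019,0,0],[0,-0.022,0,0],[0,-0.025,0,0],[0,-0.025,0,0]]]'

```text
clock: 9.08
position: [0.5451, -0.0998, 0.1264]
tool_rot: [-3.141, 0.0, 2.956]
force: [0.1, 1.1, 1.6]
grip_width: 0.0003
finger_force: 0.9
```

```bash
python3 -c "
from tilt import *
meas()"
```

```text
scene call [221. 170.] 0.68 [(0.25, np.float64(-0.136), np.float64(2.9)), (0, np.float64(0.087), np.float64(5.6)), (-0.25, np.float64(0.186), np.float64(16.8)), ('across@0', np.float64(0.142), np.float64(0.4))]
wrist call [203. 247.] 0.64 [(0.25, np.float64(-0.056), np.float64(22.6)), (0, np.float64(-0.048), np.float64(43.2)), (-0.25, np.float64(0.067), np.float64(99.8)), ('across@0', np.float64(0.165), np.float64(14.0))]
wrist call [197. 257.] 0.96 [(0.25, np.float64(-0.012), np.float64(28.3)), (0, np.float64(-0.005), np.float64(36.8)), (-0.25, np.float64(0.152), np.float64(91.8)), ('across@0', np.float64(0.141), np.float64(4.4))]
clock 9.38 tcp box [-0.001   0.0465] z 0.1262 [-0.1 -0.  -0.3]
```

The knob moves freely (across ≈ 0.14), with a contact offset of 28 mm. I continue.

carry_out --rows '[[[0,-0.005,0,0],[0,-0.01,0,0],[0,-0.015,0,0],[0,-0.02,0,0],[0,-0.025,0,0],[0,-0.03,0,0],[0,-0.035,0,0],[0,-0.04,0,0],[0,-0.044,0,0],[0,-0.046,0,0],[0,-0.046,0,0]]]'

```text
clock: 10.3
position: [0.5364, -0.1449, 0.1261]
tool_rot: [-3.141, -0.0, 2.956]
force: [0.7, -0.8, -0.6]
grip_width: 0.0001
finger_force: 0.1
```

```bash
python3 -c "
from tilt import *
meas()"
```

```text
scene call [208. 179.] 0.73 [(0.25, np.float64(-0.4), np.float64(16.3)), (0, np.float64(0.018), np.float64(10.3)), (-0.25, np.float64(0.157), np.float64(0.9)), ('across@0', np.float64(-0.201), np.float64(4.9))]
scene call [207. 177.] 0.55 [(0.25, np.float64(-0.4), np.float64(15.1)), (0, np.float64(-0.09), np.float64(9.4)), (-0.25, np.float64(0.093), np.float64(1.5)), ('across@0', np.float64(-0.202), np.float64(2.5))]
scene call [207. 175.] 0.6 [(0.25, np.float64(-0.4), np.float64(13.2)), (0, np.float64(-0.149), np.float64(7.4)), (-0.25, np.float64(0.053), np.float64(3.2)), ('across@0', np.float64(-0.176), np.float64(0.7))]
wrist call [198. 252.] 0.67 [(0.25, np.float64(0.025), np.float64(117.1)), (0, np.float64(-0.04), np.float64(54.4)), (-0.25, np.float64(-0.021), np.float64(8.6)), ('across@0', np.float64(-0.218), np.float64(6.3))]
clock 10.6 tcp box [-0.0005  0.0007] z 0.1263 [-0.1 -0.2  0.2]
```

carry_out --rows '[[[0,-0.002,0,0],[0,-0.004,0,0],[0,-0.005,0,0],[0,-0.005,0,0]]]'

```text
clock: 10.93
position: [0.5357, -0.1494, 0.1263]
tool_rot: [3.141, -0.0, 2.956]
force: [-0.5, 2.2, -0.8]
grip_width: -0.0001
finger_force: 0.8
```

```bash
python3 -c "
from tilt import *
meas(('wrist',))"
```

```text
wrist call [208. 242.] 0.8 [(0.25, np.float64(-0.03), np.float64(118.0)), (0, np.float64(-0.078), np.float64(55.2)), (-0.25, np.float64(-0.066), np.float64(8.7)), ('across@0', np.float64(-0.225), np.float64(16.1))]
wrist call [203. 254.] 0.93 [(0.25, np.float64(0.05), np.float64(121.4)), (0, np.float64(-0.032), np.float64(59.5)), (-0.25, np.float64(-0.017), np.float64(3.8)), ('across@0', np.float64(-0.238), np.float64(4.5))]
clock 11.08 tcp box [-0.0004 -0.0044] z 0.1263 [ 0.2  1.6 -0.4]
```

carry_out --rows '[[[0,-0.0015,0,0],[0,-0.0015,0,0],[0,0.008,0,0],[0.02,0.008,0,0],[0.045,0.008,0,0],[0.045,0.008,0,0],[0.045,-0.015,0,0],[0.045,-0.028,0,0],[0.045,-0.028,0,0],[0.045,-0.028,0,0]]]'

```text
clock: 11.92
position: [0.4864, -0.1687, 0.1264]
tool_rot: [-3.141, 0.0, 2.955]
force: [0.6, 0.4, -0.1]
grip_width: 0.0001
finger_force: 0.0
```

```bash
python3 -c "
from tilt import *
meas()
f=bot.grab_frame('scene');g=bot.grab_frame('wrist')
a=cv2.resize(f['pixels'][130:230,165:265,::-1],(400,400),interpolation=2)
b=cv2.resize(g['pixels'][140:384,140:384,::-1],(400,400),interpolation=2)
cv2.imwrite('pics/g.png',np.hstack([a,b]))"
```

```text
scene call [204. 181.] 0.44 [(0.25, np.float64(-0.4), np.float64(20.0)), (0, np.float64(-0.118), np.float64(14.3)), (-0.25, np.float64(0.109), np.float64(3.4)), ('across@0', np.float64(-0.3), np.float64(4.2))]
scene call [203. 177.] 0.45 [(0.25, np.float64(-0.4), np.float64(18.1)), (0, np.float64(-0.4), np.float64(11.3)), (-0.25, np.float64(0.008), np.float64(1.7)), ('across@0', np.float64(-0.282), np.float64(0.7))]
wrist call [258. 308.] 0.74 [(0.25, np.float64(-0.011), np.float64(109.1)), (0, np.float64(-0.113), np.float64(54.7)), (-0.25, np.float64(-0.109), np.float64(4.9)), ('across@0', np.float64(-0.244), np.float64(21.3))]
wrist call [252. 324.] 0.7 [(0.25, np.float64(0.4), np.float64(106.6)), (0, np.float64(-0.025), np.float64(58.6)), (-0.25, np.float64(-0.025), np.float64(0.2)), ('across@0', np.float64(-0.253), np.float64(4.5))]
clock 12.22 tcp box [-0.045  -0.0323] z 0.1263 [1.  0.2 0.2]
```

View pics/g.png

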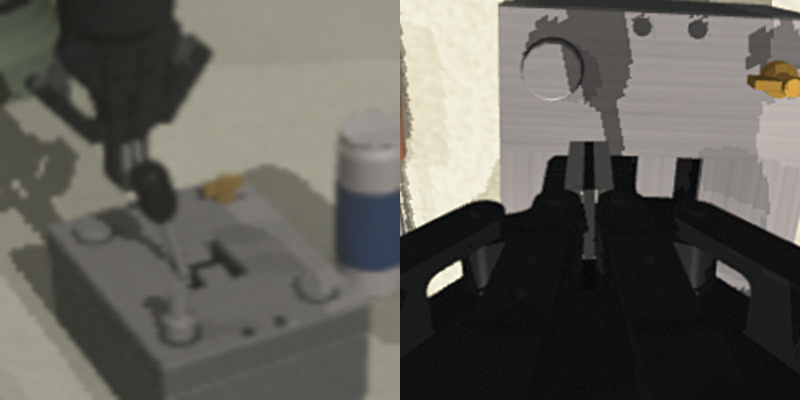

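The left half shows the knob at about (155,190), at the -y end of the cross channel, with the fingers behind it. I push along +x.

carry_out --rows '[[[-0.008,0,0,0],[-0.016,0,0,0],[-0.021,0,0,0],[-0.026,0,0,0],[-0.031,0,0,0],[-0.036,0,0,0],[-0.041,0,0,0],[-0.041,0,0,0]]]'

```text
clock: 12.98
position: [0.5275, -0.1762, 0.1262]
tool_rot: [-3.141, 0.0, 2.957]
force: [-1.7, -0.5, -0.3]
grip_width: 0.0
finger_force: 0.5
```

carry_out --rows '[[[-0.004,0,0,0],[-0.008,0,0,0],[-0.012,0,0,0],[-0.015,0,0,0],[-0.018,0,0,0],[-0.018,0,0,0]]]'

```text
clock: 13.48
position: [0.5449, -0.1794, 0.1262]
tool_rot: [3.142, 0.0, 2.957]
force: [-1.0, -0.6, -1.3]
grip_width: -0.0002
finger_force: 0.7
```

```bash
python3 -c "
from tilt import *
meas()"
```

```text
scene call [212. 189.] 0.43 [(0.25, np.float64(0.246), np.float64(22.8)), (0, np.float64(0.351), np.float64(13.0)), (-0.25, np.float64(0.4), np.float64(1.9)), ('across@0', np.float64(-0.216), np.float64(15.2))]
scene call [208. 187.] 0.63 [(0.25, np.float64(-0.4), np.float64(23.5)), (0, np.float64(0.241), np.float64(15.5)), (-0.25, np.float64(0.313), np.float64(4.2)), ('across@0', np.float64(-0.29), np.float64(11.8))]
wrist call [272. 225.] 0.68 [(0.25, np.float64(0.07), np.float64(108.4)), (0, np.float64(-0.027), np.float64(48.3)), (-0.25, np.float64(-0.03), np.float64(18.7)), ('across@0', np.float64(-0.18), np.float64(8.5))]
wrist call [257. 294.] 0.86 [(0.25, np.float64(0.4), np.float64(100.9)), (0, np.float64(0.4), np.float64(53.4)), (-0.25, np.float64(0.334), np.float64(1.1)), ('across@0', np.float64(-0.213), np.float64(61.7))]
clock 13.78 tcp box [ 0.0141 -0.0323] z 0.1265 [ 0.1 -0.4  0.3]
```

carry_out --rows '[[[-0.001,0,0,0],[-0.002,0,0,0],[-0.003,0,0,0],[-0.004,0,0,0],[-0.004,0,0,0]]]'

```text
clock: 14.2
position: [0.548, -0.18, 0.1261]
tool_rot: [3.142, -0.001, 2.957]
force: [-3.2, 0.0, -2.5]
grip_width: 0.0
finger_force: 1.9
```

carry_out --rows '[[[-0.0005,0,0,0],[-0.001,0,0,0],[-0.0015,0,0,0],[-0.0015,0,0,0]]]'

```text
clock: 14.53
position: [0.549, -0.1802, 0.1259]
tool_rot: [3.141, -0.002, 2.957]
force: [-7.0, 1.9, -2.5]
grip_width: 0.0002
finger_force: 3.4
```

carry_out --rows '[[[-0.0005,0,0,0],[-0.001,0,0,0],[-0.001,0,0,0]]]'

```text
clock: 14.78
position: [0.5496, -0.1803, 0.1258]
tool_rot: [3.141, -0.003, 2.957]
force: [-8.9, 0.8, -2.1]
grip_width: 0.0
finger_force: 4.4
```

The force rises steadily to 9 N while the finger no longer follows, so the lever is at its stop. I back off, lift clear, move aside and look.

carry_out --rows '[[[0.005,0,0,0],[0.03,0,0,0],[0.05,0,0,0],[0.05,0,-0.04,0],[0.05,0,-0.08,0],[0.05,0,-0.11,0],[0.05,0.04,-0.12,0],[0.05,0.08,-0.12,0],[0.05,0.12,-0.12,0],[0.05,0.16,-0.12,0],[0.05,0.2,-0.12,0],[0.05,0.24,-0.12,0]]]'

```text
clock: 15.78
position: [0.5464, 0.0666, 0.247]
tool_rot: [3.141, 0.002, 2.956]
force: [0.9, 0.3, -0.1]
grip_width: 0.0001
finger_force: 0.0
```

carry_out --rows '[[[0,0.04,0,0],[0,0.08,0,0],[0,0.12,0,0],[0,0.12,0,0],[0,0.12,0,0]]]'

```text
clock: 16.2
position: [0.568, 0.1851, 0.2462]
tool_rot: [3.141, 0.001, 2.96]
force: [0.2, -0.8, 0.2]
grip_width: 0.0004
finger_force: 0.0
```

```bash
python3 -c "
from tilt import *
meas(('top','scene'))
f=bot.grab_frame('scene');g=bot.grab_frame('top')
a=cv2.resize(f['pixels'][130:270,150:290,::-1],(400,400),interpolation=2)
b=cv2.resize(g['pixels'][155:265,225:335,::-1],(400,400),interpolation=2)
cv2.imwrite('pics/i.png',np.hstack([a,b]))
for l in ('can','tape','screwdriver'): print(l,[(np.round(r['position']),np.round(onz(g,r['position'],0)[:2],3)) for r in bot.spot_point(g,l)[:2]])"
```

```text
top call [294. 210.] 0.68 [(0.25, np.float64(0.287), np.float64(22.7)), (0, np.float64(0.229), np.float64(12.0)), (-0.25, np.float64(0.244), np.float64(1.4)), ('across@0', np.float64(-0.26), np.float64(10.3))]
top call [295. 206.] 0.65 [(0.25, np.float64(0.4), np.float64(22.3)), (0, np.float64(0.324), np.float64(12.0)), (-0.25, np.float64(0.341), np.float64(1.7)), ('across@0', np.float64(-0.256), np.float64(14.1))]
scene call [213. 188.] 0.43 [(0.25, np.float64(0.246), np.float64(22.1)), (0, np.float64(0.35), np.float64(12.3)), (-0.25, np.float64(0.4), np.float64(1.2)), ('across@0', np.float64(-0.196), np.float64(15.1))]
clock 16.5 tcp box [-0.0331  0.3262] z 0.2466 [-0.9 -0.5  0.3]
can [(array([231., 227.]), array([0.537, 0.009]))]
tape [(array([273., 172.]), array([ 0.716, -0.137])), (array([294., 245.]), array([ 0.47, -0.19]))]
screwdriver [(array([330., 232.]), array([ 0.506, -0.308]))]
```

View pics/i.png

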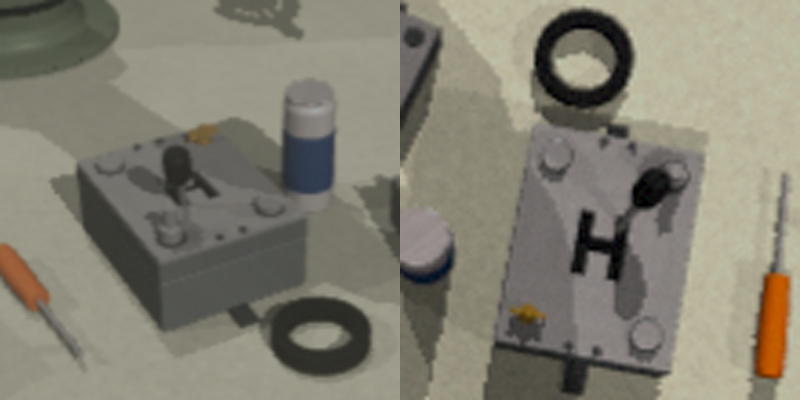

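The picture shows the knob at crop (650,188), tilted into the slot beside the plug at (675,178). The can, tape and screwdriver have not moved, and the arm is clear.

```bash
python3 -c "
from workcell import bot
print(bot.job_done())"
```

```text
the job is handed in; nothing more can be done
None
```

The lever was pushed, never gripped, into the slot beside the tall antenna plug and up against its stop at about 9 N; the can, tape and screwdriver were left in place, and I handed the job in at about 16.5 s with no verdict returned.

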